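Sort the washer parts into the service tray

ROBOT

A 6-joint arm with a two-finger parallel gripper is mounted at the origin on the work surface. World frame = base frame: x ahead of the robot, y to its left, z up, the work surface at z = 0. Lengths are in m, angles in rad, forces in N, time in s.
With the tool pointing down it reaches from about 0.375 to 0.975 m from the base axis. Payload 3.8 kg.
Tool frame: the origin (TCP) lies between the finger pads; the fingertips stand 22 mm ahead of it and the grasp point (between the pads) lies 3 mm ahead of it; z points along the fingers, y is the line along which they close (so a half turn about z gives the same grasp; the last joint's range is limited). The gripper opens to 85 mm and grips with 20 to 120 N. Pads are 22 mm wide; open, the fingers measure 114 mm over their backs; the gripper's body (76 mm by 85 mm) begins 54 mm behind the grasp point. The pads swing forward as they close: fully open they stand 13 mm farther back than shut.
Start: joints at [1.182, 0.264, 1.604, -0, 1.274, -0.037], TCP at [0.233, 0.634, 0.231] pointing down, gripper open.
Joint ranges: [-2.63, 2.63], [-0.94, 2.18], [0.31, 2.57], [-1.31, 4.45], [0, 2.66], [-2.55, 2.55]. Speed limits (rad/s): [2.57, 2.57, 3.14, 3.14, 3.14, 3.14].

INTERFACE

Orientations are given as a unit quaternion [w, x, y, z].
In Python, from bench import bot, viewer, sign_off gives the robot as it stands. The module is installed in compiled form; this text tells all that it offers.
- The arm moves only by the tool send_rows, never from a script. Its argument "targets" is a list of rows, each an object of numbers: "x", "y", "z": the shift along the tool's x, y, z in mm; "ax", "ay", "az": the turn, a rotation vector about the tool's x, y, z in rad; "hand": the gripper command: -1 is shut, 1 is fully open, values between are in proportion. In form: [{"x": .., "y": .., "z": .., "ax": .., "ay": .., "az": .., "hand": ..}, ...]. A call has 1 to 10 rows; each row is the pose to reach, as a shift and turn from the pose commanded when the call began, along the tool's axes at that moment; what a row does not reach only later rows make up. A row lasts 1/12 s, in which the tool goes at most 41.7 mm and 7.16 degrees, less where a joint would pass 70% of its speed; a pose out of reach is approached as far as the arm can. A call with a gripper value outside its range is refused whole. The fingers move at their own pace and stop on an object; "squeeze" is the grip in N (left out, the last holds). Time passes only in rows, so rows that repeat a pose let the fingers close. It gives the time, the measured TCP pose, the force, the opening and the grip force at its end, in the units of the state.
- bot.read_state(): the state, without advancing time (a new reading comes with each control period).
- viewer.read_camera(name): name is "scene" or "top" or "wrist"; returns (picture, depth): 480x640x3 uint8, blue, green, red; 480x640 float32, m along the optical axis (not along the pixel's ray), 0 where there is no reading.
- viewer.calibration(name): a dict with "camera_matrix" (3x3 intrinsics, pixels), "rvec" (rotation vector, rad) and "tvec" (3), from world to camera coordinates, as OpenCV has them. Camera axes: x right, y down, z forward; pixel columns grow to the right and rows downward; lengths in m; the calibration is good to about 2 mm. The wrist camera is an equidistant fisheye: a pixel r from the principal point sees the ray r / f radians off the axis. A picture is of the moment at which its call begins: read the wrist's pose just before it. calibration takes no time and is no camera call; for the wrist camera it gives the pose at the moment of the call.
- sign_off(): hands the job in; it is judged then, once.
The state is a dict: "time": time; "joint_positions": joint angles; "joint_vel": joint speeds; "tau": joint torques, N m; "eef_pos": TCP position; "tcp_rot": TCP orientation; "force": force on the tool from outside, world axes, zero at the start; "moment": the same for the moment, N m; "grip_width": finger opening in m; "gripper_force": force on a finger pad.
Only numpy, scipy, OpenCV 4.12 (cv2) and the standard library are available. Lean on these libraries where they do the work, as an engineer would, in place of code of your own. Each camera call takes 0.05 s, during which the arm holds its last target. There are 200 camera calls.

TASK

The parts from a washing-machine repair lie scattered on the table: put the control knob into the large round pocket of the parts tray, the levelling foot into the small round pocket, the door latch into the oblong pocket and the push switch into the square pocket. Each must sit upright (knob's bar, foot's stud and switch's button upwards) and flat on its pocket's floor, and be let go. Leave the bottle cap and the chair glide, which only look like the knob and the foot, lying where they are.

Things in the scene. Friction and masses are not known exactly. Their poses are not given: they have to be found in the camera images.
- knob_center (a point): control knob of a washing machine, white plastic, loose on the table: a round flange 56 mm across and 12 mm high, with an upright grip bar on top, 46 mm long (along its x), 14 mm thick (along its y) and 30 mm high; 42 mm high in all. The point is its centre, 21 mm above its underside; z up.
- foot_center (a point): levelling foot of a washing machine, loose, standing on its pad: black rubber pad 40 mm across and 14 mm high, on it a steel hex nut 22 mm across flats (about 25 mm over the corners) up to 22 mm, and an upright threaded steel stud 12 to 13 mm thick up to 60 mm. The point is on its axis, 30 mm above its underside; z up.
- latch_center (a point): door latch of a washing machine, loose: oblong white plastic block 70 mm long (its x), 30 mm wide (its y), 42 mm high, with a dark slot, a steel tongue and two screw heads on top. The point is its centre, 21 mm above its underside; z up.
- switch_center (a point): push switch of a washing machine, loose: square white plastic housing 46 by 46 mm (sides along its x and y), 40 mm high, with a round button on top, 32 mm across at its ring; 45 mm high in all. The point is its centre, 22.5 mm above its underside; z up.
- cap_center (a point): screw cap of a detergent bottle, loose, does not belong in the tray: plain white ribbed disc 58 mm across over its ribs and 26 mm high, with a flat top and no grip bar. The point is its centre, 13 mm above its underside.
- glide_center (a point): glide of a chair leg, loose, does not belong in the tray: black rubber disc 40 mm across and 14 mm high with a flat steel disc 18 mm across on top and no stud; 16 mm high in all. The point is on its axis, 8 mm above its underside.
- pocket_large_round: the large round pocket, 76 mm across. It is fixed, one of four 94 mm square grey plastic blocks, 13 mm high, that stand edge to edge, two by two and in any arrangement, in a low fixed aluminium tray (200 mm square, rim 14 mm above the table); the pocket is cut in the block's middle, 10 mm deep, with a dark flat floor 3 mm above the block's underside. Origin: centre of the block's underside (4 mm above the table); z up, x and y along the block's sides.
- pocket_small_round: the small round pocket, 58 mm across. It is fixed, one of four 94 mm square grey plastic blocks, 13 mm high, that stand edge to edge, two by two and in any arrangement, in a low fixed aluminium tray (200 mm square, rim 14 mm above the table); the pocket is cut in the block's middle, 10 mm deep, with a dark flat floor 3 mm above the block's underside. Origin: centre of the block's underside (4 mm above the table); z up, x and y along the block's sides.
- pocket_oblong: the oblong pocket, 88 mm (along its x) by 48 mm (along its y). It is fixed, one of four 94 mm square grey plastic blocks, 13 mm high, that stand edge to edge, two by two and in any arrangement, in a low fixed aluminium tray (200 mm square, rim 14 mm above the table); the pocket is cut in the block's middle, 10 mm deep, with a dark flat floor 3 mm above the block's underside. Origin: centre of the block's underside (4 mm above the table); z up, x and y along the block's sides.
- pocket_square: the square pocket, 66 by 66 mm. It is fixed, one of four 94 mm square grey plastic blocks, 13 mm high, that stand edge to edge, two by two and in any arrangement, in a low fixed aluminium tray (200 mm square, rim 14 mm above the table); the pocket is cut in the block's middle, 10 mm deep, with a dark flat floor 3 mm above the block's underside. Origin: centre of the block's underside (4 mm above the table); z up, x and y along the block's sides.
Not all that is in view belongs to the job. There is more than one size of the part that bears foot_center; the job needs the smallest.

How it is judged:
At the end, for the whole second after the job is handed in: Knob, foot, latch and switch each in its pocket: centre within 16 mm of the pocket's, on its floor (height within 4 mm), upright within 0.12 rad, let go and at rest (under 0.02 m/s); bottle cap and chair glide within 15 mm of where they started (horizontal distance between knob_center and pocket_large_round below 0.016 m and z of knob_center in the frame of pocket_large_round between 0.02 and 0.028 m and angle between each of knob_center, foot_center, latch_center, switch_center's own z axis and vertical below 0.12 rad and contact force between each of knob, foot, latch, switch and the fingers below 0.05 N and linear speed of each of knob, foot, latch, switch below 0.02 m/s and horizontal distance between foot_center and pocket_small_round below 0.016 m and z of foot_center in the frame of pocket_small_round between 0.029 and 0.037 m and horizontal distance between latch_center and pocket_oblong below 0.016 m and z of latch_center in the frame of pocket_oblong between 0.02 and 0.028 m and horizontal distance between switch_center and pocket_square below 0.016 m and z of switch_center in the frame of pocket_square between 0.0215 and 0.0295 m and distance of each of cap_center, glide_center from where it was at the start of the episode below 0.015 m); the robot touches nothing.
It fails at once if the bottle cap is moved more than 15 mm from where it lay (distance of cap_center from where it was at the start of the episode above 0.015 m).
It fails at once if the chair glide is moved more than 15 mm from where it lay (distance of glide_center from where it was at the start of the episode above 0.015 m).
It also fails if it takes over 109 s, if anything falls off the work surface, if the arm or the gripper's body presses on something with over 40 N, if the wrist force passes 120 N, or if a joint passes its speed limit or range.

## Working session

There is one attempt and no reset: what is moved stays moved. The work goes in short steps, Python scripts to look and compute and a tool call to move; the robot and the scene stay as the last step left them, time stands still between calls to the robot, and variables do not carry over. Pictures are saved under pics/ and viewed, at most 14 in all, crops included, and the job is handed in when it is done.

Besides the shell and the picture viewer there is one more tool, called after ">>>" as a command line: name --argument value ..., lists and objects as JSON in quotes. send_rows: Moves the arm, as the interface text tells. Its arguments: {"type":"object","properties":{"targets":{"type":"array","items":{"type":"object","properties":{"x":{"type":"number"},"y":{"type":"number"},"z":{"type":"number"},"ax":{"type":"number"},"ay":{"type":"number"},"az":{"type":"number"},"hand":{"type":"number"}}}},"squeeze":{"type":"number"}},"required":["targets"]}

```bash
mkdir -p pics; python3 - <<'E'
from bench import bot, viewer
import cv2,numpy as np
s=bot.read_state();print(s['time'],s['eef_pos'],s['tcp_rot'],s['grip_width'])
for n in('top','scene'):
    p,d=viewer.read_camera(n);cv2.imwrite(f'pics/{n}0.png',p);np.save(f'{n}0.npy',d)
    c=viewer.calibration(n);print(n,c)
E
```

```text
0.0 [0.23230979 0.63299552 0.23016087] [-2.46536979e-04  1.75007936e-01  9.84566398e-01 -1.08122767e-03] 0.08558300905937757
top {'camera_matrix': array([[541.46396698,   0.        , 314.89616514],
       [  0.        , 541.46396698, 227.37291738],
       [  0.        ,   0.        ,   1.        ]]), 'rvec': array([ 2.124918  , -2.18369826,  0.16997275]), 'tvec': array([0.00563353, 0.49801091, 0.98517026])}
scene {'camera_matrix': array([[562.82539309,   0.        , 312.60481415],
       [  0.        , 562.82539309, 233.29017426],
       [  0.        ,   0.        ,   1.        ]]), 'rvec': array([ 1.26164535,  2.04593413, -1.08013519]), 'tvec': array([ 0.20301759, -0.20746696,  1.40477927])}
```

View pics/top0.png

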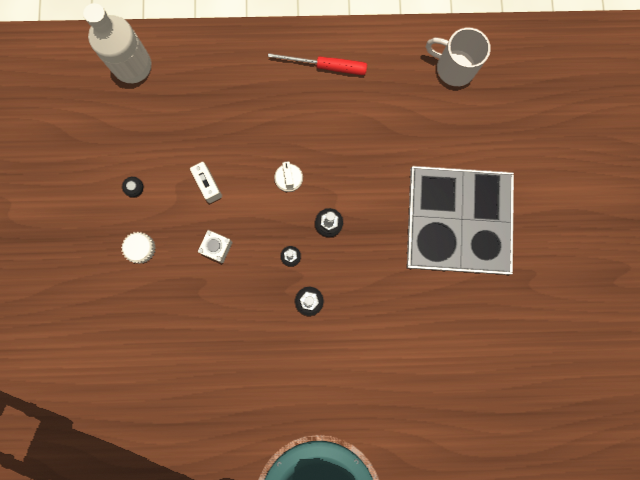

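View pics/scene0.png

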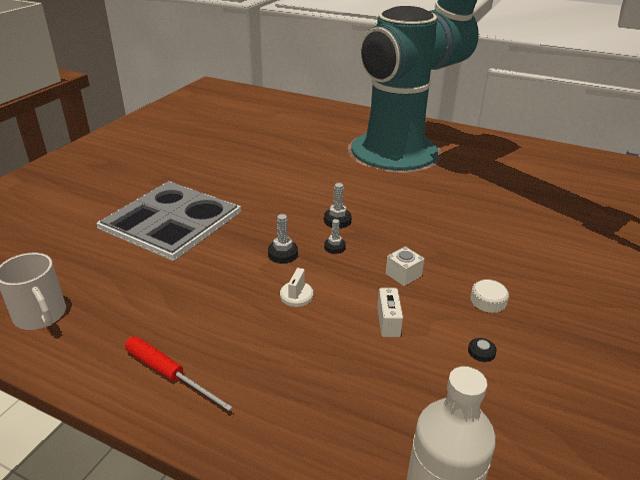

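The top view shows the square pocket at (438,193), oblong (487,197), large round (437,242) and small round (486,245). The knob is at (288,177), latch (205,182), switch (214,246), cap (138,247) and glide (132,187).

There are three foot candidates: (329,222), (309,301) and (290,256). The one at (290,256) has the smallest pad, so it fits. I'll confirm with a crop and measure.

```bash
cat > h.py <<'E'
import cv2,numpy as np
from bench import bot, viewer
def cam(n):
    c=viewer.calibration(n);return c['camera_matrix'],cv2.Rodrigues(c['rvec'])[0],c['tvec'].ravel()
def cloud(n,d):
    K,R,t=cam(n);v,u=np.mgrid[0:480,0:640]
    P=np.stack([(u-K[0,2])/K[0,0]*d,(v-K[1,2])/K[1,1]*d,d],-1)
    return (P-t)@R
def ray(n,uv,z):
    K,R,t=cam(n);o=-R.T@t
    r=np.array([(uv[0]-K[0,2])/K[0,0],(uv[1]-K[1,2])/K[1,1],1])@R
    return o+r*(z-o[2])/r[2]
E
python3 - <<'E'
from h import *
p=cv2.imread('pics/top0.png');d=np.load('top0.npy');W=cloud('top',d)
tab=W[330:400,400:600].reshape(-1,3);print('table z',tab[:,2].mean(),tab[:,2].std())
def box(c,r=26): m=np.zeros((480,640),bool);m[c[1]-r:c[1]+r,c[0]-r:c[0]+r]=1;return m
for n,c,lo,hi,r in[('knob',(288,177),.030,.06,22),('knobfl',(288,177),.006,.018,22),('latch',(205,182),.034,.06,26),('switch',(214,246),.034,.06,24),('cap',(138,247),.018,.04,22),('glide',(132,187),.006,.03,18),
 ('footS',(290,256),.006,.1,14),('footSstud',(290,256),.03,.1,14),('footA',(329,222),.006,.1,20),('footB',(309,301),.006,.1,20),('footAst',(329,222),.03,.15,20),('footBst',(309,301),.03,.15,20)]:
    q=W[box(c,r)&(W[...,2]>lo)&(W[...,2]<hi)]
    if len(q)<4: print(n,len(q));continue
    b=cv2.minAreaRect((q[:,:2]*1000).astype(np.float32));print(n,len(q),'med',np.median(q,0).round(4),'zmax',q[:,2].max().round(4),'rect',np.round(b[0],1),np.round(b[1],1),round(b[2],1))
hsv=cv2.cvtColor(p,cv2.COLOR_BGR2GRAY);m=((hsv<75)).astype(np.uint8)
for n,c in[('sq',(438,193)),('obl',(487,197)),('large',(437,242)),('small',(486,245))]:
    _,l,st,ce=cv2.connectedComponentsWithStats(m,connectivity=4);k=l[c[1],c[0]]
    pts=np.array([ray('top',x,.007)[:2]*1000 for x in np.argwhere(l==k)[:,::-1]],np.float32)
    b=cv2.minAreaRect(pts);print(n,st[k][4],np.round(b[0],1),np.round(b[1],1),round(b[2],1),pts.mean(0).round(1))
t=ray('top',(410,167),.014),ray('top',(514,172),.014),ray('top',(512,273),.014),ray('top',(408,268),.014)
print(np.round(t,4))
for n,c in[('feet-top',(308,260))]:
    a=cv2.resize(p[205:325,265:355],None,fx=5,fy=5,interpolation=2)
s=cv2.imread('pics/scene0.png')[170:290,250:370];cv2.imwrite('pics/crop.png',np.hstack([cv2.resize(s,(400,400)),cv2.resize(p[205:325,235:355],(400,400))]))
E
```

```text
table z 0.0037416824240173816 0.07008525446235736
knob 175 med [0.6014 0.042  0.0403] zmax 0.0457 rect [602.8  41.9] [45.9 13.9] 8.7
knobfl 422 med [0.6002 0.0389 0.0102] zmax 0.0171 rect [602.3  42.5] [53.  53.9] 88.6
latch 570 med [0.5921 0.1996 0.0404] zmax 0.0462 rect [592.9 200. ] [69.  29.5] 25.7
switch 607 med [0.4681 0.1823 0.0397] zmax 0.0486 rect [468.6 183. ] [46.3 45.9] 65.5
cap 707 med [0.471  0.3301 0.0239] zmax 0.0297 rect [471.5 330.9] [57.  56.4] 47.3
glide 325 med [0.5912 0.3453 0.012 ] zmax 0.0184 rect [592.  346.1] [39.  38.1] 71.0
footS 331 med [0.4461 0.0408 0.0132] zmax 0.0617 rect [447.7  41. ] [38.2 38. ] 43.7
footSstud 49 med [0.4467 0.0412 0.058 ] zmax 0.0617 rect [448.   41.1] [11.1 13.2] 86.8
footA 634 med [ 0.5065 -0.0331  0.0187] zmax 0.0864 rect [511.  -34.3] [54.  54.2] 15.5
footB 668 med [0.3609 0.0081 0.0187] zmax 0.0864 rect [361.1   7.8] [54.8 52.5] 88.3
footAst 149 med [ 0.5084 -0.0332  0.0755] zmax 0.0864 rect [508.6 -34.5] [30.2 24.1] 84.0
footBst 134 med [0.3621 0.0077 0.0791] zmax 0.0864 rect [361.9   8.1] [29.7 28.6] 31.6
sq 1068 [ 563.6 -251.9] [65.1 65.1] 84.8 [ 563.6 -251.7]
obl 1033 [ 554.8 -347. ] [45.5 87.1] 86.0 [ 554.7 -346.9]Traceback (most recent call last):
  File "<stdin>", line 13, in <module>
  File "h.py", line 10, in ray
    K,R,t=cam(n);o=-R.T@t
          ~~~^^^
  File "h.py", line 4, in cam
    c=viewer.calibration(n);return c['camera_matrix'],cv2.Rodrigues(c['rvec'])[0],c['tvec'].ravel()
ValueError: time passes only in moves, steps and waits
```

```bash
sed -i 's/^def cam/import functools\n@functools.cache\ndef cam/' h.py
python3 - <<'E'
from h import *
p=cv2.imread('pics/top0.png')
m=(cv2.cvtColor(p,cv2.COLOR_BGR2GRAY)<75).astype(np.uint8)
_,l,st,ce=cv2.connectedComponentsWithStats(m,connectivity=4)
for n,c in[('sq',(438,193)),('obl',(487,197)),('large',(437,242)),('small',(486,245))]:
    k=l[c[1],c[0]]
    pts=np.array([ray('top',x,.007)[:2]*1000 for x in np.argwhere(l==k)[:,::-1]],np.float32)
    b=cv2.minAreaRect(pts);print(n,st[k][4],np.round(b[0],1),np.round(b[1],1),round(b[2],1),pts.mean(0).round(1))
print(np.round([ray('top',x,.014) for x in((411,167),(514,172),(512,273),(408,268))],4))
s=cv2.imread('pics/scene0.png')[170:290,250:370]
cv2.imwrite('pics/crop.png',np.hstack([cv2.resize(s,(400,400)),cv2.resize(p[205:325,235:355],(400,400))]))
s=bot.read_state();print(s['time'],cv2.Rodrigues)
from scipy.spatial.transform import Rotation as R
q=s['tcp_rot'];print(R.from_quat(np.r_[q[1:],q[0]]).as_matrix().round(3))
E
```

```text
sq 1068 [ 563.6 -251.9] [65.1 65.1] 84.8 [ 563.6 -251.7]
obl 1033 [ 554.8 -347. ] [45.5 87.1] 86.0 [ 554.7 -346.9]
large 1140 [ 468.4 -243.1] [72.3 72.1] 88.4 [ 468.3 -242.8]
small 657 [ 459.  -338.9] [54.5 55. ] 86.0 [ 459.3 -338.1]
[[ 0.6157 -0.2001  0.014 ]
 [ 0.6006 -0.4023  0.014 ]
 [ 0.4031 -0.3825  0.014 ]
 [ 0.4181 -0.1838  0.014 ]]
0.1 <built-in function Rodrigues>
[[-0.939  0.345 -0.001]
 [ 0.345  0.939 -0.002]
 [ 0.    -0.002 -1.   ]]
```

View pics/crop.png

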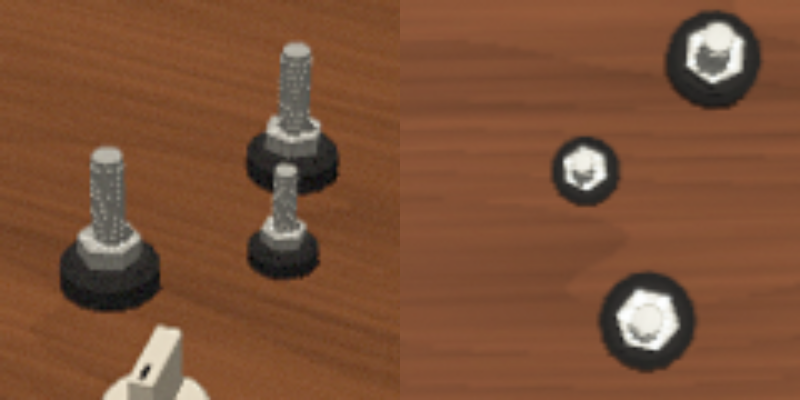

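The crop confirms it. The foot at top (290,256), crop right (585,170), has the smallest pad (about 40 mm) and the shortest stud. The other two measure about 54 mm and 86 mm high, so I'll leave them. Now a move helper, latch first.

```bash
cat > go.py <<'E'
import sys,numpy as np
from bench import bot
from scipy.spatial.transform import Rotation as R
s=bot.read_state();q=s['tcp_rot'];p=np.array(s['eef_pos'])*1000;A=R.from_quat(np.r_[q[1:],q[0]])
print('t',round(s['time'],2),'p',p.round(1),'grip',round(s['grip_width'],4))
for w in sys.argv[1:]:
    x,y,z,f=map(float,w.split(','));f=np.radians(f);c,n=np.cos(f),np.sin(f)
    B=R.from_matrix(np.array([[-n,c,0],[c,n,0],[0,0,-1]]))
    print(w,A.inv().apply(np.array([x,y,z])-p).round(1),(A.inv()*B).as_rotvec().round(3))
E
python3 go.py 593,200,150,115.7
```

```text
t 0.1 p [232.4 633.  230.3] grip 0.0854
593,200,150,115.7 [-487.8 -282.1   80.8] [-0.002 -0.001 -0.8  ]
```

>>> send_rows --targets '[{"x":-488,"y":-282,"z":81,"az":-0.8,"ax":-0.002,"hand":0.3},{"x":-488,"y":-282,"z":81,"az":-0.8,"ax":-0.002,"hand":0.3},{"x":-488,"y":-282,"z":81,"az":-0.8,"ax":-0.002,"hand":0.3},{"x":-488,"y":-282,"z":81,"az":-0.8,"ax":-0.002,"hand":0.3},{"x":-488,"y":-282,"z":81,"az":-0.8,"ax":-0.002,"hand":0.3},{"x":-488,"y":-282,"z":81,"az":-0.8,"ax":-0.002,"hand":0.3},{"x":-488,"y":-282,"z":81,"az":-0.8,"ax":-0.002,"hand":0.3},{"x":-488,"y":-282,"z":81,"az":-0.8,"ax":-0.002,"hand":0.3},{"x":-488,"y":-282,"z":81,"az":-0.8,"ax":-0.002,"hand":0.3},{"x":-488,"y":-282,"z":81,"az":-0.8,"ax":-0.002,"hand":0.3}]' --squeeze 40

```text
$.targets[0]: bad value
```

```bash
python3 go.py 593,200,150,115.7 593,200,60,115.7
```

```text
t 0.1 p [232.4 633.  230.3] grip 0.0854
593,200,150,115.7 [-487.8 -282.1   80.8] [-0.002 -0.001 -0.8  ]
593,200,60,115.7 [-487.8 -281.9  170.8] [-0.002 -0.001 -0.8  ]
```

>>> send_rows --targets '[{"x":-488,"y":-282,"z":81,"ax":0,"ay":0,"az":-0.8,"hand":0.3},{"x":-488,"y":-282,"z":81,"ax":0,"ay":0,"az":-0.8,"hand":0.3},{"x":-488,"y":-282,"z":81,"ax":0,"ay":0,"az":-0.8,"hand":0.3},{"x":-488,"y":-282,"z":81,"ax":0,"ay":0,"az":-0.8,"hand":0.3},{"x":-488,"y":-282,"z":81,"ax":0,"ay":0,"az":-0.8,"hand":0.3},{"x":-488,"y":-282,"z":81,"ax":0,"ay":0,"az":-0.8,"hand":0.3},{"x":-488,"y":-282,"z":81,"ax":0,"ay":0,"az":-0.8,"hand":0.3},{"x":-488,"y":-282,"z":81,"ax":0,"ay":0,"az":-0.8,"hand":0.3},{"x":-488,"y":-282,"z":81,"ax":0,"ay":0,"az":-0.8,"hand":0.3},{"x":-488,"y":-282,"z":81,"ax":0,"ay":0,"az":-0.8,"hand":0.3}]' --squeeze 40

```text
time: 0.93
eef_pos: [0.4935, 0.3197, 0.1724]
tcp_rot: [-0.0, -0.222, 0.975, -0.0]
force: [0.0, 0.5, -0.1]
grip_width: 0.0557
gripper_force: 0.0
```

```bash
python3 go.py 593,200,150,115.7 593,200,60,115.7
```

```text
t 0.93 p [493.5 319.7 172.4] grip 0.0557
593,200,150,115.7 [ -37.8 -151.1   22.4] [-0.    -0.001 -0.   ]
593,200,60,115.7 [ -37.9 -151.1  112.4] [-0.    -0.001 -0.   ]
```

>>> send_rows --targets '[{"x":-38,"y":-151,"z":22,"ax":0,"ay":0,"az":0,"hand":0.3},{"x":-38,"y":-151,"z":22,"ax":0,"ay":0,"az":0,"hand":0.3},{"x":-38,"y":-151,"z":22,"ax":0,"ay":0,"az":0,"hand":0.3},{"x":-38,"y":-151,"z":22,"ax":0,"ay":0,"az":0,"hand":0.3},{"x":-38,"y":-151,"z":72,"ax":0,"ay":0,"az":0,"hand":0.3},{"x":-38,"y":-151,"z":72,"ax":0,"ay":0,"az":0,"hand":0.3},{"x":-38,"y":-151,"z":72,"ax":0,"ay":0,"az":0,"hand":0.3}]'

```text
time: 1.52
eef_pos: [0.5889, 0.2003, 0.0964]
tcp_rot: [-0.005, -0.222, 0.975, -0.0]
force: [-0.8, 0.0, -0.4]
grip_width: 0.0555
gripper_force: 0.0
```

```bash
python3 go.py 593,200,40,115.7
```

```text
t 1.52 p [588.9 200.3  96.4] grip 0.0555
593,200,40,115.7 [-4.1 -2.1 56.4] [ 0.002 -0.009 -0.002]
```

>>> send_rows --targets '[{"x":-2,"y":-1,"z":20,"ax":0,"ay":0,"az":0,"hand":0.3},{"x":-2,"y":-1,"z":40,"ax":0,"ay":0,"az":0,"hand":0.3},{"x":-2,"y":-1,"z":56,"ax":0,"ay":0,"az":0,"hand":0.3},{"x":-2,"y":-1,"z":56,"ax":0,"ay":0,"az":0,"hand":0.3},{"x":-2,"y":-1,"z":56,"ax":0,"ay":0,"az":0,"hand":0.3}]'

```text
time: 1.93
eef_pos: [0.594, 0.2028, 0.0454]
tcp_rot: [-0.001, -0.223, 0.975, -0.0]
force: [-0.1, 0.1, 0.6]
grip_width: 0.0554
gripper_force: 0.0
```

```bash
python3 go.py 593,200,40,115.7
```

```text
t 1.93 p [594.  202.8  45.4] grip 0.0554
593,200,40,115.7 [ 2.1 -2.1  5.4] [ 0.    -0.001  0.001]
```

>>> send_rows --targets '[{"x":2,"y":-2,"z":5,"ax":0,"ay":0,"az":0,"hand":0.3},{"x":2,"y":-2,"z":5,"ax":0,"ay":0,"az":0,"hand":0.3},{"x":2,"y":-2,"z":5,"ax":0,"ay":0,"az":0,"hand":-1},{"x":2,"y":-2,"z":5,"ax":0,"ay":0,"az":0,"hand":-1},{"x":2,"y":-2,"z":5,"ax":0,"ay":0,"az":0,"hand":-1},{"x":2,"y":-2,"z":5,"ax":0,"ay":0,"az":0,"hand":-1},{"x":2,"y":-2,"z":5,"ax":0,"ay":0,"az":0,"hand":-1},{"x":2,"y":-2,"z":5,"ax":0,"ay":0,"az":0,"hand":-1}]'

```text
time: 2.6
eef_pos: [0.5957, 0.1999, 0.0455]
tcp_rot: [0.002, -0.222, 0.975, 0.0]
force: [-7.9, -1.7, 22.7]
grip_width: 0.0073
gripper_force: 38.4
```

```bash
python3 go.py 593,200,120,115.7 554,-345,120,85.1
```

```text
t 2.6 p [595.7 199.9  45.5] grip 0.0073
593,200,120,115.7 [  2.1   1.2 -74.5] [-0.001  0.003 -0.   ]
554,-345,120,85.1 [ 273.6 -473.   -75. ] [0.    0.004 0.534]
```

```bash
python3 - <<'E'
from h import *
a,_=viewer.read_camera('scene');b,_=viewer.read_camera('wrist')
cv2.imwrite('pics/s1.png',np.hstack([cv2.resize(a[230:390,300:460],(400,400)),cv2.resize(b,(400,300))[0:300].repeat(1,0) if 0 else cv2.copyMakeBorder(cv2.resize(b,(400,300)),0,100,0,0,0)]))
E
```

```text
(no output)
```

View pics/s1.png

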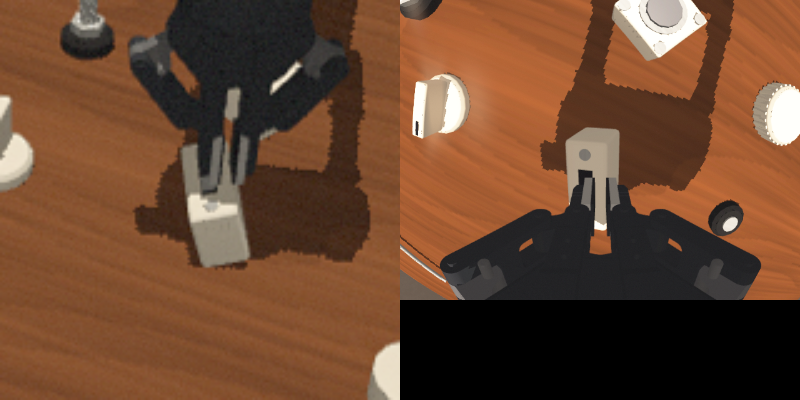

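The picture shows the fingertips on top of the latch, closed around its tongue (scene about (384,304)), so they're higher than the TCP reading implies. I'll measure the tip height from scene depth.

```bash
python3 - <<'E'
from h import *
a,d=viewer.read_camera('scene');W=cloud('scene',d)
for v in range(284,334,3): print(v,[(u,*(W[v,u]*1000).astype(int)) for u in(380,384,387,390,395)])
s=bot.read_state();print(s['eef_pos'],s['force'],s['joint_positions'],s['joint_vel'],s['grip_width'])
E
```

```text
284 [(380, np.int64(609), np.int64(187), np.int64(82)), (384, np.int64(612), np.int64(194), np.int64(87)), (387, np.int64(607), np.int64(197), np.int64(85)), (390, np.int64(503), np.int64(171), np.int64(0)), (395, np.int64(598), np.int64(206), np.int64(81))]
287 [(380, np.int64(608), np.int64(187), np.int64(76)), (384, np.int64(605), np.int64(192), np.int64(76)), (387, np.int64(608), np.int64(197), np.int64(80)), (390, np.int64(565), np.int64(190), np.int64(45)), (395, np.int64(598), np.int64(207), np.int64(76))]
290 [(380, np.int64(606), np.int64(186), np.int64(68)), (384, np.int64(604), np.int64(192), np.int64(69)), (387, np.int64(606), np.int64(197), np.int64(72)), (390, np.int64(572), np.int64(192), np.int64(45)), (395, np.int64(601), np.int64(208), np.int64(72))]
293 [(380, np.int64(607), np.int64(187), np.int64(63)), (384, np.int64(603), np.int64(192), np.int64(62)), (387, np.int64(606), np.int64(198), np.int64(67)), (390, np.int64(579), np.int64(195), np.int64(46)), (395, np.int64(601), np.int64(209), np.int64(68))]
296 [(380, np.int64(606), np.int64(188), np.int64(57)), (384,
[... 2885 characters left out ...]
206), np.int64(16)), (387, np.int64(1239), np.int64(382), np.int64(612)), (390, np.int64(625), np.int64(214), np.int64(17)), (395, np.int64(622), np.int64(221), np.int64(17))]
332 [(380, np.int64(633), np.int64(201), np.int64(11)), (384, np.int64(628), np.int64(206), np.int64(9)), (387, np.int64(626), np.int64(210), np.int64(9)), (390, np.int64(626), np.int64(215), np.int64(11)), (395, np.int64(621), np.int64(221), np.int64(10))]
[0.59566936 0.19987659 0.04553378] [-7.87390646 -3.00674591 22.94585618] [ 2.84217202e-01  3.46810056e-01  1.86626018e+00 -2.57732761e-04
  9.24919257e-01 -1.73497193e+00] [ 0.00092357 -0.00018429 -0.00143905  0.00023311 -0.00094585 -0.00133735] 0.007217919665246946
```

>>> send_rows --targets '[{"x":0,"y":0,"z":0,"ax":0,"ay":0,"az":0,"hand":0.3},{"x":0,"y":0,"z":0,"ax":0,"ay":0,"az":0,"hand":0.3},{"x":0,"y":0,"z":-20,"ax":0,"ay":0,"az":0,"hand":0.3},{"x":0,"y":0,"z":-40,"ax":0,"ay":0,"az":0,"hand":0.3},{"x":0,"y":0,"z":-40,"ax":0,"ay":0,"az":0,"hand":0.3},{"x":0,"y":0,"z":-40,"ax":0,"ay":0,"az":0,"hand":0.3},{"x":0,"y":0,"z":-40,"ax":0,"ay":0,"az":0,"hand":0.3},{"x":0,"y":0,"z":-40,"ax":0,"ay":0,"az":0,"hand":0.3}]'

```text
time: 3.42
eef_pos: [0.5929, 0.199, 0.0789]
tcp_rot: [-0.001, -0.222, 0.975, -0.0]
force: [-0.4, 0.2, -0.3]
grip_width: 0.0553
gripper_force: 0.0
```

```bash
python3 - <<'E'
from h import *
s=bot.read_state();print(s['time'],s['eef_pos'],s['force'],s['grip_width'])
for n in('scene','top'):
    a,d=viewer.read_camera(n);W=cloud(n,d)
    if n=='scene':cv2.imwrite('pics/s2.png',cv2.resize(a[200:380,300:480],(600,600)))
    g=a.max(2)<60
    m=g&(abs(W[...,0]-.596)<.09)&(abs(W[...,1]-.2)<.09)&(W[...,2]>.05)
    q=W[m]; print(n,len(q),'lowest z',np.sort(q[:,2])[[0,5,15,40]].round(4))
    m=(W[...,2]>.034)&(W[...,2]<.05)&(a.min(2)>120)&(abs(W[...,0]-.596)<.06)&(abs(W[...,1]-.2)<.06)
    print('latch',m.sum(),cv2.minAreaRect((W[m][:,:2]*1000).astype(np.float32)))
E
```

```text
3.4167 [0.59291712 0.19903858 0.07886732] [-0.3661146   0.19571053 -0.29069479] 0.05528830631187499
scene 9848 lowest z [0.0853 0.0876 0.0903 0.094 ]
latch 189 ((615.2210083007812, 211.42027282714844), (24.836746215820312, 28.654512405395508), 25.889110565185547)
top 1740 lowest z [0.0946 0.1018 0.1272 0.1318]
latch 14 ((579.9517211914062, 178.64675903320312), (21.190410614013672, 2.884782314300537), 16.458133697509766)
```

View pics/s2.png

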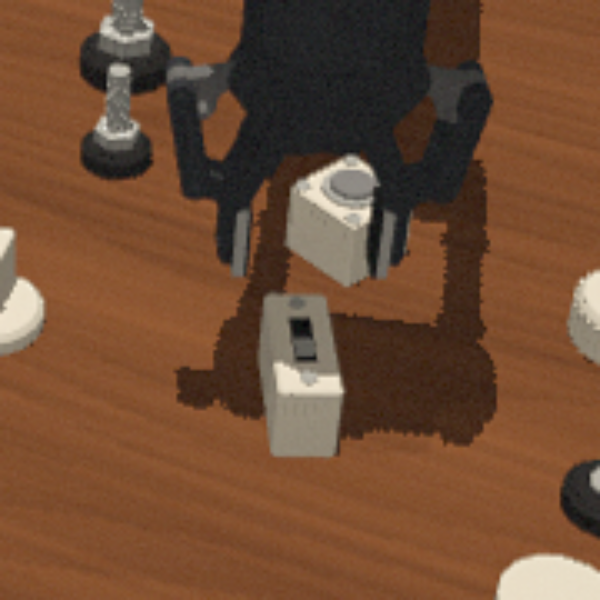

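```bash
python3 - <<'E'
from h import *
s=bot.read_state();print(s['time'],s['eef_pos'],s['grip_width'])
a,d=viewer.read_camera('scene');W=cloud('scene',d)
for v in range(262,290,2):print(v,[(u,*(W[v,u]*1000).round().astype(int).tolist()) for u in(367,371,374,412,414,417)])
E
```

```text
3.5167 [0.59279749 0.19903886 0.07860506] 0.05559633033227737
262 [(367, 621, 168, 125), (371, 619, 174, 125), (374, 611, 175, 120), (412, 578, 223, 114), (414, 582, 227, 119), (417, 590, 233, 126)]
264 [(367, 616, 167, 117), (371, 616, 173, 119), (374, 614, 176, 119), (412, 581, 224, 113), (414, 588, 228, 119), (417, 584, 232, 118)]
266 [(367, 615, 167, 113), (371, 617, 173, 116), (374, 614, 177, 116), (412, 579, 224, 109), (414, 1239, 383, 612), (417, 587, 233, 117)]
268 [(367, 615, 167, 109), (371, 617, 174, 113), (374, 613, 177, 111), (412, 584, 225, 109), (414, 588, 229, 113), (417, 589, 234, 115)]
270 [(367, 617, 168, 107), (371, 615, 173, 108), (374, 614, 177, 108), (412, 586, 226, 107), (414, 590, 230, 110), (417, 588, 234, 110)]
272 [(367, 616, 167, 102), (371, 614, 173, 103), (374, 614, 178, 105), (412, 586, 227, 103), (414, 590, 231, 107), (417, 588, 234, 107)]
274 [(367, 615, 168, 99), (371, 618, 175, 103), (374, 612, 177, 100), (412, 588, 227, 100), (414, 589, 231, 103), (417, 581, 233, 98)]
276 [(367, 615, 168, 95), (371, 614, 174, 96), (374, 612, 178, 96), (412, 590, 228, 99), (414, 587, 231, 97), (417, 581, 234, 94)]
278 [(367, 612, 167, 88), (371, 616, 174, 94), (374, 613, 178, 94), (412, 587, 228, 93), (414, 588, 231, 95), (417, 583, 235, 92)]
280 [(367, 509, 132, -2), (371, 617, 175, 92), (374, 506, 143, 0), (412, 587, 229, 90), (414, 589, 232, 92), (417, 469, 209, -2)]
282 [(367, 516, 135, 0), (371, 615, 175, 85), (374, 509, 145, -1), (412, 588, 229, 86), (414, 590, 233, 89), (417, 477, 212, 0)]
284 [(367, 521, 136, -1), (371, 519, 143, 0), (374, 516, 147, 0), (412, 483, 205, -2), (414, 484, 209, -1), (417, 482, 213, -1)]
286 [(367, 525, 138, -1), (371, 524, 145, 0), (374, 520, 149, -1), (412, 490, 207, -1), (414, 489, 210, -1), (417, 485, 214, -2)]
288 [(367, 531, 141, 0), (371, 526, 146, -2), (374, 527, 152, 1), (412, 495, 209, -2), (414, 494, 212, -1), (417, 492, 216, -1)]
```

The tips sit about 20 mm higher than the reported TCP implies, with no xy error. I'll lower all z targets by 20 mm.

>>> send_rows --targets '[{"x":0,"y":1,"z":15,"ax":0,"ay":0,"az":0,"hand":0.3},{"x":0,"y":1,"z":30,"ax":0,"ay":0,"az":0,"hand":0.3},{"x":0,"y":1,"z":45,"ax":0,"ay":0,"az":0,"hand":0.3},{"x":0,"y":1,"z":58,"ax":0,"ay":0,"az":0,"hand":0.3},{"x":0,"y":1,"z":58,"ax":0,"ay":0,"az":0,"hand":0.3},{"x":0,"y":1,"z":58,"ax":0,"ay":0,"az":0,"hand":0.3}]'

```text
time: 4.07
eef_pos: [0.5922, 0.1999, 0.0206]
tcp_rot: [-0.002, -0.222, 0.975, -0.0]
force: [-0.7, 0.0, 0.7]
grip_width: 0.0551
gripper_force: 0.0
```

>>> send_rows --targets '[{"x":0,"y":0,"z":0,"ax":0,"ay":0,"az":0,"hand":-1},{"x":0,"y":0,"z":0,"ax":0,"ay":0,"az":0,"hand":-1},{"x":0,"y":0,"z":0,"ax":0,"ay":0,"az":0,"hand":-1},{"x":0,"y":0,"z":0,"ax":0,"ay":0,"az":0,"hand":-1},{"x":0,"y":0,"z":0,"ax":0,"ay":0,"az":0,"hand":-1},{"x":0,"y":0,"z":-30,"ax":0,"ay":0,"az":0,"hand":-1},{"x":0,"y":0,"z":-60,"ax":0,"ay":0,"az":0,"hand":-1},{"x":0,"y":0,"z":-90,"ax":0,"ay":0,"az":0,"hand":-1},{"x":0,"y":0,"z":-90,"ax":0,"ay":0,"az":0,"hand":-1},{"x":0,"y":0,"z":-90,"ax":0,"ay":0,"az":0,"hand":-1}]'

```text
time: 4.9
eef_pos: [0.5952, 0.2008, 0.1149]
tcp_rot: [0.003, -0.222, 0.975, 0.0]
force: [-1.2, 0.1, -1.1]
grip_width: 0.0288
gripper_force: 40.2
```

```bash
python3 go.py 554,-345,110,85.1
```

```text
t 4.9 p [595.2 200.8 114.9] grip 0.0288
554,-345,110,85.1 [ 273.7 -474.     3.8] [0.001 0.005 0.534]
```

>>> send_rows --targets '[{"x":274,"y":-474,"z":4,"ax":0,"ay":0,"az":0.534,"hand":-1},{"x":274,"y":-474,"z":4,"ax":0,"ay":0,"az":0.534,"hand":-1},{"x":274,"y":-474,"z":4,"ax":0,"ay":0,"az":0.534,"hand":-1},{"x":274,"y":-474,"z":4,"ax":0,"ay":0,"az":0.534,"hand":-1},{"x":274,"y":-474,"z":4,"ax":0,"ay":0,"az":0.534,"hand":-1},{"x":274,"y":-474,"z":4,"ax":0,"ay":0,"az":0.534,"hand":-1},{"x":274,"y":-474,"z":4,"ax":0,"ay":0,"az":0.534,"hand":-1},{"x":274,"y":-474,"z":4,"ax":0,"ay":0,"az":0.534,"hand":-1},{"x":274,"y":-474,"z":4,"ax":0,"ay":0,"az":0.534,"hand":-1},{"x":274,"y":-474,"z":4,"ax":0,"ay":0,"az":0.534,"hand":-1}]'

```text
time: 5.73
eef_pos: [0.5595, -0.2164, 0.1066]
tcp_rot: [-0.002, 0.043, 0.999, 0.001]
force: [1.7, -0.2, -2.3]
grip_width: 0.0292
gripper_force: 40.2
```

```bash
python3 go.py 554,-345,110,85.1
```

```text
t 5.73 p [ 559.5 -216.4  106.6] grip 0.0292
554,-345,110,85.1 [  -5.5 -128.6   -3.6] [ 0.001 -0.004 -0.   ]
```

>>> send_rows --targets '[{"x":-5,"y":-40,"z":-3,"ax":0,"ay":0,"az":0,"hand":-1},{"x":-5,"y":-80,"z":-3,"ax":0,"ay":0,"az":0,"hand":-1},{"x":-5,"y":-115,"z":-3,"ax":0,"ay":0,"az":0,"hand":-1},{"x":-5,"y":-115,"z":20,"ax":0,"ay":0,"az":0,"hand":-1},{"x":-5,"y":-115,"z":30,"ax":0,"ay":0,"az":0,"hand":-1},{"x":-5,"y":-115,"z":30,"ax":0,"ay":0,"az":0,"hand":-1},{"x":-5,"y":-115,"z":30,"ax":0,"ay":0,"az":0,"hand":-1},{"x":-5,"y":-115,"z":30,"ax":0,"ay":0,"az":0,"hand":-1}]'

```text
time: 6.4
eef_pos: [0.5566, -0.3286, 0.0784]
tcp_rot: [-0.001, 0.042, 0.999, 0.001]
force: [1.0, 0.9, -0.6]
grip_width: 0.029
gripper_force: 40.3
```

```bash
python3 go.py 554,-345,29,85.1
```

```text
t 6.4 p [ 556.6 -328.6   78.4] grip 0.029
554,-345,29,85.1 [  1.2 -16.6  49.4] [ 0.001 -0.002  0.001]
```

>>> send_rows --targets '[{"x":1,"y":-16.6,"z":0,"ax":0,"ay":0,"az":0,"hand":-1},{"x":1,"y":-16.6,"z":15,"ax":0,"ay":0,"az":0,"hand":-1},{"x":1,"y":-16.6,"z":30,"ax":0,"ay":0,"az":0,"hand":-1},{"x":1,"y":-16.6,"z":43,"ax":0,"ay":0,"az":0,"hand":-1},{"x":1,"y":-16.6,"z":49,"ax":0,"ay":0,"az":0,"hand":-1},{"x":1,"y":-16.6,"z":49,"ax":0,"ay":0,"az":0,"hand":-1},{"x":1,"y":-16.6,"z":49,"ax":0,"ay":0,"az":0,"hand":-1},{"x":1,"y":-16.6,"z":49,"ax":0,"ay":0,"az":0,"hand":-1}]'

```text
time: 7.07
eef_pos: [0.5549, -0.3467, 0.0304]
tcp_rot: [0.0, 0.043, 0.999, -0.0]
force: [0.1, 1.0, -1.6]
grip_width: 0.0291
gripper_force: 40.6
```

>>> send_rows --targets '[{"x":0,"y":1,"z":2,"ax":0,"ay":0,"az":0,"hand":-1},{"x":0,"y":1,"z":2,"ax":0,"ay":0,"az":0,"hand":-1},{"x":0,"y":1,"z":2,"ax":0,"ay":0,"az":0,"hand":0.05},{"x":0,"y":1,"z":2,"ax":0,"ay":0,"az":0,"hand":0.05},{"x":0,"y":1,"z":2,"ax":0,"ay":0,"az":0,"hand":0.05},{"x":0,"y":1,"z":-20,"ax":0,"ay":0,"az":0,"hand":0.05},{"x":0,"y":1,"z":-60,"ax":0,"ay":0,"az":0,"hand":0.05},{"x":0,"y":1,"z":-100,"ax":0,"ay":0,"az":0,"hand":0.4},{"x":0,"y":1,"z":-110,"ax":0,"ay":0,"az":0,"hand":0.4},{"x":0,"y":1,"z":-110,"ax":0,"ay":0,"az":0,"hand":0.4}]'

```text
time: 7.9
eef_pos: [0.5579, -0.3477, 0.1459]
tcp_rot: [0.004, 0.043, 0.999, -0.003]
force: [-0.2, -1.3, 0.5]
grip_width: 0.0596
gripper_force: 0.0
```

```bash
python3 go.py 468.6,183,130,65.5
```

```text
t 7.9 p [ 557.9 -347.7  145.9] grip 0.0596
468.6,183,130,65.5 [134.5 521.2  12.1] [-0.003  0.01   0.342]
```

>>> send_rows --targets '[{"x":134,"y":521,"z":12,"ax":0,"ay":0,"az":0.342,"hand":0.5},{"x":134,"y":521,"z":12,"ax":0,"ay":0,"az":0.342,"hand":0.5},{"x":134,"y":521,"z":12,"ax":0,"ay":0,"az":0.342,"hand":0.5},{"x":134,"y":521,"z":12,"ax":0,"ay":0,"az":0.342,"hand":0.5},{"x":134,"y":521,"z":12,"ax":0,"ay":0,"az":0.342,"hand":0.5},{"x":134,"y":521,"z":12,"ax":0,"ay":0,"az":0.342,"hand":0.5},{"x":134,"y":521,"z":12,"ax":0,"ay":0,"az":0.342,"hand":0.5},{"x":134,"y":521,"z":12,"ax":0,"ay":0,"az":0.342,"hand":0.5},{"x":134,"y":521,"z":12,"ax":0,"ay":0,"az":0.342,"hand":0.5},{"x":134,"y":521,"z":12,"ax":0,"ay":0,"az":0.342,"hand":0.5}]'

```text
time: 8.73
eef_pos: [0.4839, 0.0669, 0.1291]
tcp_rot: [-0.001, 0.212, 0.977, -0.0]
force: [1.2, 0.3, -0.9]
grip_width: 0.0641
gripper_force: 0.0
```

```bash
python3 go.py 468.6,183,130,65.5
```

```text
t 8.73 p [483.9  66.9 129.1] grip 0.0641
468.6,183,130,65.5 [62.1 99.3 -0.9] [-0.001 -0.002 -0.   ]
```

>>> send_rows --targets '[{"x":21,"y":33,"z":0,"ax":0,"ay":0,"az":0,"hand":0.6},{"x":42,"y":66,"z":0,"ax":0,"ay":0,"az":0,"hand":0.6},{"x":60,"y":96,"z":0,"ax":0,"ay":0,"az":0,"hand":0.6},{"x":60,"y":96,"z":30,"ax":0,"ay":0,"az":0,"hand":0.6},{"x":60,"y":96,"z":55,"ax":0,"ay":0,"az":0,"hand":0.6},{"x":60,"y":96,"z":55,"ax":0,"ay":0,"az":0,"hand":0.6},{"x":60,"y":96,"z":55,"ax":0,"ay":0,"az":0,"hand":0.6},{"x":60,"y":96,"z":55,"ax":0,"ay":0,"az":0,"hand":0.6}]'

```text
time: 9.4
eef_pos: [0.4709, 0.1771, 0.0757]
tcp_rot: [-0.0, 0.212, 0.977, -0.0]
force: [-0.6, -0.5, 0.6]
grip_width: 0.068
gripper_force: 0.0
```

```bash
python3 go.py 468.6,183,16,65.5
```

```text
t 9.4 p [470.9 177.1  75.7] grip 0.068
468.6,183,16,65.5 [ 4.5  4.4 59.7] [-0.001 -0.001 -0.001]
```

>>> send_rows --targets '[{"x":4.5,"y":4.5,"z":5,"ax":0,"ay":0,"az":0,"hand":0.6},{"x":4.5,"y":4.5,"z":20,"ax":0,"ay":0,"az":0,"hand":0.6},{"x":4.5,"y":4.5,"z":40,"ax":0,"ay":0,"az":0,"hand":0.6},{"x":4.5,"y":4.5,"z":60,"ax":0,"ay":0,"az":0,"hand":0.6},{"x":4.5,"y":4.5,"z":60,"ax":0,"ay":0,"az":0,"hand":0.6},{"x":4.5,"y":4.5,"z":60,"ax":0,"ay":0,"az":0,"hand":0.6}]'

```text
time: 9.9
eef_pos: [0.4685, 0.1831, 0.0158]
tcp_rot: [-0.001, 0.213, 0.977, -0.0]
force: [0.6, -0.1, -1.2]
grip_width: 0.0682
gripper_force: 0.0
```

>>> send_rows --targets '[{"x":0,"y":0,"z":0,"ax":0,"ay":0,"az":0,"hand":-1},{"x":0,"y":0,"z":0,"ax":0,"ay":0,"az":0,"hand":-1},{"x":0,"y":0,"z":0,"ax":0,"ay":0,"az":0,"hand":-1},{"x":0,"y":0,"z":0,"ax":0,"ay":0,"az":0,"hand":-1},{"x":0,"y":0,"z":0,"ax":0,"ay":0,"az":0,"hand":-1},{"x":0,"y":0,"z":-30,"ax":0,"ay":0,"az":0,"hand":-1},{"x":0,"y":0,"z":-65,"ax":0,"ay":0,"az":0,"hand":-1},{"x":0,"y":0,"z":-100,"ax":0,"ay":0,"az":0,"hand":-1},{"x":0,"y":0,"z":-120,"ax":0,"ay":0,"az":0,"hand":-1},{"x":0,"y":0,"z":-120,"ax":0,"ay":0,"az":0,"hand":-1}]'

```text
time: 10.73
eef_pos: [0.4729, 0.1848, 0.1421]
tcp_rot: [0.005, 0.212, 0.977, 0.003]
force: [1.7, 0.4, -0.2]
grip_width: 0.0449
gripper_force: 42.2
```

```bash
python3 go.py 562,-251,130,85
```

```text
t 10.73 p [472.9 184.8 142.1] grip 0.0449
562,-251,130,85 [-261.8 -359.6   11.5] [ 0.006  0.009 -0.341]
```

>>> send_rows --targets '[{"x":-262,"y":-359,"z":4,"ax":0,"ay":0,"az":-0.341,"hand":-1},{"x":-262,"y":-359,"z":4,"ax":0,"ay":0,"az":-0.341,"hand":-1},{"x":-262,"y":-359,"z":4,"ax":0,"ay":0,"az":-0.341,"hand":-1},{"x":-262,"y":-359,"z":4,"ax":0,"ay":0,"az":-0.341,"hand":-1},{"x":-262,"y":-359,"z":4,"ax":0,"ay":0,"az":-0.341,"hand":-1},{"x":-262,"y":-359,"z":4,"ax":0,"ay":0,"az":-0.341,"hand":-1},{"x":-262,"y":-359,"z":4,"ax":0,"ay":0,"az":-0.341,"hand":-1},{"x":-262,"y":-359,"z":4,"ax":0,"ay":0,"az":-0.341,"hand":-1},{"x":-262,"y":-359,"z":4,"ax":0,"ay":0,"az":-0.341,"hand":-1},{"x":-262,"y":-359,"z":4,"ax":0,"ay":0,"az":-0.341,"hand":-1}]'

```text
time: 11.57
eef_pos: [0.549, -0.2124, 0.131]
tcp_rot: [-0.001, 0.044, 0.999, 0.0]
force: [1.1, -0.6, -0.5]
grip_width: 0.0454
gripper_force: 42.2
```

```bash
python3 go.py 562,-251,130,85
```

```text
t 11.57 p [ 549.  -212.4  131. ] grip 0.0454
562,-251,130,85 [-16.3 -37.4   1. ] [ 0.001 -0.001  0.   ]
```

>>> send_rows --targets '[{"x":-16,"y":-35,"z":0,"ax":0,"ay":0,"az":0,"hand":-1},{"x":-16,"y":-35,"z":20,"ax":0,"ay":0,"az":0,"hand":-1},{"x":-16,"y":-35,"z":50,"ax":0,"ay":0,"az":0,"hand":-1},{"x":-16,"y":-35,"z":70,"ax":0,"ay":0,"az":0,"hand":-1},{"x":-16,"y":-35,"z":70,"ax":0,"ay":0,"az":0,"hand":-1},{"x":-16,"y":-35,"z":70,"ax":0,"ay":0,"az":0,"hand":-1},{"x":-16,"y":-35,"z":70,"ax":0,"ay":0,"az":0,"hand":-1}]'

```text
time: 12.15
eef_pos: [0.5631, -0.2468, 0.0627]
tcp_rot: [0.0, 0.043, 0.999, -0.0]
force: [-1.1, -0.8, -0.0]
grip_width: 0.0451
gripper_force: 42.1
```

```bash
python3 go.py 562,-251,24,85
```

```text
t 12.15 p [ 563.1 -246.8   62.7] grip 0.0451
562,-251,24,85 [ 0.7 -4.2 38.7] [-0.     0.001  0.001]
```

>>> send_rows --targets '[{"x":0.5,"y":-4,"z":12,"ax":0,"ay":0,"az":0,"hand":-1},{"x":0.5,"y":-4,"z":26,"ax":0,"ay":0,"az":0,"hand":-1},{"x":0.5,"y":-4,"z":36,"ax":0,"ay":0,"az":0,"hand":-1},{"x":0.5,"y":-4,"z":39,"ax":0,"ay":0,"az":0,"hand":-1},{"x":0.5,"y":-4,"z":39,"ax":0,"ay":0,"az":0,"hand":-1},{"x":0.5,"y":-4,"z":39,"ax":0,"ay":0,"az":0,"hand":-1},{"x":0.5,"y":-4,"z":39,"ax":0,"ay":0,"az":0,"hand":0.4},{"x":0.5,"y":-4,"z":39,"ax":0,"ay":0,"az":0,"hand":0.4},{"x":0.5,"y":-4,"z":39,"ax":0,"ay":0,"az":0,"hand":0.4},{"x":0.5,"y":-4,"z":20,"ax":0,"ay":0,"az":0,"hand":0.4}]'

```text
time: 12.98
eef_pos: [0.5584, -0.249, 0.0377]
tcp_rot: [-0.004, 0.043, 0.999, 0.002]
force: [-0.9, 0.2, -0.1]
grip_width: 0.0599
gripper_force: 0.0
```

```bash
python3 go.py 562,-251,150,85 602.8,42,130,98.7
```

```text
t 12.98 p [ 558.4 -249.    37.7] grip 0.0599
562,-251,150,85 [  -2.9   -1.4 -112.3] [ 0.003 -0.008  0.001]
602.8,42,130,98.7 [-18.4 294.  -91.5] [ 0.004 -0.007 -0.239]
```

>>> send_rows --targets '[{"x":0,"y":0,"z":-40,"ax":0,"ay":0,"az":0,"hand":0.4},{"x":0,"y":0,"z":-80,"ax":0,"ay":0,"az":0,"hand":0.0},{"x":-18,"y":292,"z":-92,"ax":0,"ay":0,"az":-0.239,"hand":0.0},{"x":-18,"y":292,"z":-92,"ax":0,"ay":0,"az":-0.239,"hand":0.0},{"x":-18,"y":292,"z":-92,"ax":0,"ay":0,"az":-0.239,"hand":0.0},{"x":-18,"y":292,"z":-92,"ax":0,"ay":0,"az":-0.239,"hand":0.0},{"x":-18,"y":292,"z":-92,"ax":0,"ay":0,"az":-0.239,"hand":0.0},{"x":-18,"y":292,"z":-92,"ax":0,"ay":0,"az":-0.239,"hand":0.0},{"x":-18,"y":292,"z":-92,"ax":0,"ay":0,"az":-0.239,"hand":0.0},{"x":-18,"y":292,"z":-92,"ax":0,"ay":0,"az":-0.239,"hand":0.0}]'

```text
time: 13.82
eef_pos: [0.6058, 0.0455, 0.1343]
tcp_rot: [0.001, -0.079, 0.997, 0.002]
force: [0.5, -0.8, 0.2]
grip_width: 0.0424
gripper_force: 0.0
```

```bash
python3 go.py 602.8,42,70,98.7
```

```text
t 13.82 p [605.8  45.5 134.3] grip 0.0424
602.8,42,70,98.7 [ 3.6 -3.2 64.3] [0.003 0.002 0.006]
```

>>> send_rows --targets '[{"x":2,"y":-2,"z":20,"ax":0,"ay":0,"az":0,"hand":0.0},{"x":2,"y":-2,"z":45,"ax":0,"ay":0,"az":0,"hand":0.0},{"x":2,"y":-2,"z":65,"ax":0,"ay":0,"az":0,"hand":0.0},{"x":2,"y":-2,"z":65,"ax":0,"ay":0,"az":0,"hand":0.0},{"x":2,"y":-2,"z":65,"ax":0,"ay":0,"az":0,"hand":0.0}]'

```text
time: 14.23
eef_pos: [0.6017, 0.036, 0.0673]
tcp_rot: [-0.002, -0.076, 0.997, 0.0]
force: [0.8, -0.9, 0.9]
grip_width: 0.0426
gripper_force: 0.0
```

```bash
python3 go.py 602.8,42,19,98.7
```

```text
t 14.23 p [601.7  36.   67.3] grip 0.0426
602.8,42,19,98.7 [-2.2  5.7 48.3] [ 0.    -0.004  0.   ]
```

>>> send_rows --targets '[{"x":-1,"y":5,"z":10,"ax":0,"ay":0,"az":0,"hand":0.0},{"x":-1,"y":5,"z":25,"ax":0,"ay":0,"az":0,"hand":0.0},{"x":-1,"y":5,"z":40,"ax":0,"ay":0,"az":0,"hand":0.0},{"x":-1,"y":5,"z":47,"ax":0,"ay":0,"az":0,"hand":0.0},{"x":-1,"y":5,"z":47,"ax":0,"ay":0,"az":0,"hand":0.0},{"x":-1,"y":5,"z":47,"ax":0,"ay":0,"az":0,"hand":0.0}]'

```text
time: 14.73
eef_pos: [0.6041, 0.0414, 0.0226]
tcp_rot: [0.0, -0.076, 0.997, -0.0]
force: [0.7, 0.0, 0.7]
grip_width: 0.0427
gripper_force: 0.0
```

>>> send_rows --targets '[{"x":0,"y":0,"z":2,"ax":0,"ay":0,"az":0,"hand":-1},{"x":0,"y":0,"z":2,"ax":0,"ay":0,"az":0,"hand":-1},{"x":0,"y":0,"z":2,"ax":0,"ay":0,"az":0,"hand":-1},{"x":0,"y":0,"z":2,"ax":0,"ay":0,"az":0,"hand":-1},{"x":0,"y":0,"z":2,"ax":0,"ay":0,"az":0,"hand":-1},{"x":0,"y":0,"z":2,"ax":0,"ay":0,"az":0,"hand":-1}]'

```text
time: 15.23
eef_pos: [0.6047, 0.0414, 0.0212]
tcp_rot: [0.001, -0.076, 0.997, -0.0]
force: [-0.2, -0.8, 5.4]
grip_width: 0.013
gripper_force: 40.1
```

```bash
python3 go.py 602.8,42,130,98.7 468,-243,130,75
```

```text
t 15.23 p [604.7  41.4  21.2] grip 0.013
602.8,42,130,98.7 [   1.5    0.9 -108.8] [-0.     0.002  0.   ]
468,-243,130,75 [ 178.  -260.4 -109.1] [0.    0.002 0.414]
```

>>> send_rows --targets '[{"x":0,"y":0,"z":-30,"ax":0,"ay":0,"az":0,"hand":-1},{"x":0,"y":0,"z":-70,"ax":0,"ay":0,"az":0,"hand":-1},{"x":0,"y":0,"z":-109,"ax":0,"ay":0,"az":0,"hand":-1},{"x":178,"y":-260,"z":-109,"ax":0,"ay":0,"az":0.414,"hand":-1},{"x":178,"y":-260,"z":-109,"ax":0,"ay":0,"az":0.414,"hand":-1},{"x":178,"y":-260,"z":-109,"ax":0,"ay":0,"az":0.414,"hand":-1},{"x":178,"y":-260,"z":-109,"ax":0,"ay":0,"az":0.414,"hand":-1},{"x":178,"y":-260,"z":-109,"ax":0,"ay":0,"az":0.414,"hand":-1},{"x":178,"y":-260,"z":-109,"ax":0,"ay":0,"az":0.414,"hand":-1},{"x":178,"y":-260,"z":-109,"ax":0,"ay":0,"az":0.414,"hand":-1}]'

```text
time: 16.07
eef_pos: [0.4757, -0.2227, 0.1288]
tcp_rot: [-0.0, 0.13, 0.991, 0.0]
force: [-0.3, -0.1, -0.2]
grip_width: 0.0131
gripper_force: 39.4
```

```bash
python3 go.py 468,-243,130,75
```

```text
t 16.07 p [ 475.7 -222.7  128.8] grip 0.0131
468,-243,130,75 [  2.1 -21.6  -1.2] [ 0.    -0.001  0.   ]
```

>>> send_rows --targets '[{"x":2,"y":-20,"z":10,"ax":0,"ay":0,"az":0,"hand":-1},{"x":2,"y":-20,"z":35,"ax":0,"ay":0,"az":0,"hand":-1},{"x":2,"y":-20,"z":65,"ax":0,"ay":0,"az":0,"hand":-1},{"x":2,"y":-20,"z":70,"ax":0,"ay":0,"az":0,"hand":-1},{"x":2,"y":-20,"z":70,"ax":0,"ay":0,"az":0,"hand":-1},{"x":2,"y":-20,"z":70,"ax":0,"ay":0,"az":0,"hand":-1},{"x":2,"y":-20,"z":70,"ax":0,"ay":0,"az":0,"hand":-1}]'

```text
time: 16.65
eef_pos: [0.4714, -0.2405, 0.0606]
tcp_rot: [0.001, 0.13, 0.991, -0.0]
force: [-0.4, 0.8, 0.5]
grip_width: 0.0134
gripper_force: 39.4
```

```bash
python3 go.py 468,-243,29,75
```

```text
t 16.65 p [ 471.4 -240.5   60.6] grip 0.0134
468,-243,29,75 [ 2.8 -3.3 31.6] [-0.001  0.002  0.001]
```

>>> send_rows --targets '[{"x":2.5,"y":-3,"z":10,"ax":0,"ay":0,"az":0,"hand":-1},{"x":2.5,"y":-3,"z":22,"ax":0,"ay":0,"az":0,"hand":-1},{"x":2.5,"y":-3,"z":31,"ax":0,"ay":0,"az":0,"hand":-1},{"x":2.5,"y":-3,"z":31,"ax":0,"ay":0,"az":0,"hand":-1},{"x":2.5,"y":-3,"z":31,"ax":0,"ay":0,"az":0,"hand":-1},{"x":2.5,"y":-3,"z":31.5,"ax":0,"ay":0,"az":0,"hand":-1},{"x":2.5,"y":-3,"z":31.5,"ax":0,"ay":0,"az":0,"hand":-0.3},{"x":2.5,"y":-3,"z":31.5,"ax":0,"ay":0,"az":0,"hand":-0.3},{"x":2.5,"y":-3,"z":31.5,"ax":0,"ay":0,"az":0,"hand":-0.3},{"x":2.5,"y":-3,"z":15,"ax":0,"ay":0,"az":0,"hand":-0.3}]'

```text
time: 17.48
eef_pos: [0.4643, -0.241, 0.0412]
tcp_rot: [-0.003, 0.131, 0.991, 0.001]
force: [-0.6, -0.7, -2.1]
grip_width: 0.0301
gripper_force: 0.0
```

```bash
python3 go.py 447.8,41,130,75
```

```text
t 17.48 p [ 464.3 -241.    41.2] grip 0.0301
447.8,41,130,75 [ 89.5 268.2 -87.8] [ 0.002 -0.006 -0.   ]
```

>>> send_rows --targets '[{"x":0,"y":0,"z":-30,"ax":0,"ay":0,"az":0,"hand":-0.3},{"x":0,"y":0,"z":-70,"ax":0,"ay":0,"az":0,"hand":-0.3},{"x":0,"y":0,"z":-88,"ax":0,"ay":0,"az":0,"hand":-0.1},{"x":88,"y":267,"z":-88,"ax":0,"ay":0,"az":0,"hand":-0.1},{"x":88,"y":267,"z":-88,"ax":0,"ay":0,"az":0,"hand":-0.1},{"x":88,"y":267,"z":-88,"ax":0,"ay":0,"az":0,"hand":-0.1},{"x":88,"y":267,"z":-88,"ax":0,"ay":0,"az":0,"hand":-0.1},{"x":88,"y":267,"z":-88,"ax":0,"ay":0,"az":0,"hand":-0.1},{"x":88,"y":267,"z":-88,"ax":0,"ay":0,"az":0,"hand":-0.1},{"x":88,"y":267,"z":-88,"ax":0,"ay":0,"az":0,"hand":-0.1}]'

```text
time: 18.32
eef_pos: [0.4503, 0.0408, 0.1323]
tcp_rot: [0.0, 0.13, 0.991, 0.0]
force: [0.8, 0.3, -0.1]
grip_width: 0.0385
gripper_force: 0.0
```

```bash
python3 go.py 447.8,41,130,75;python3 - <<'E'
from h import *
a,d=viewer.read_camera('top');cv2.imwrite('pics/t3.png',cv2.resize(a[140:320,180:540],(800,400)))
E
```

```text
t 18.32 p [450.3  40.8 132.3] grip 0.0385
447.8,41,130,75 [ 2.5 -0.5  2.3] [0.001 0.    0.001]
```

View pics/t3.png

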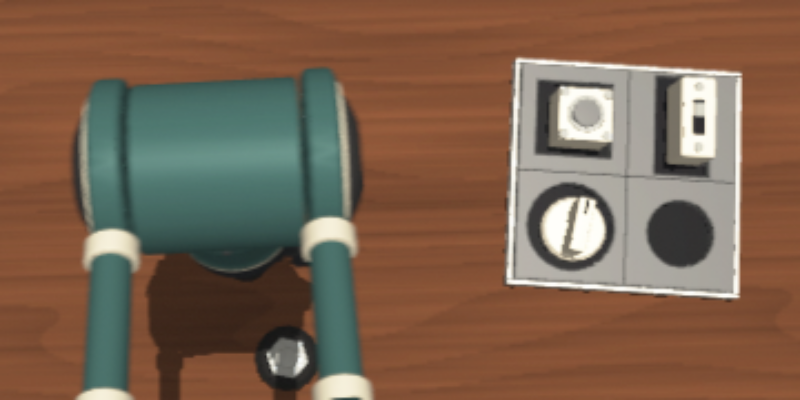

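The switch (580,115), latch (690,120) and knob (572,225) all sit in their pockets. The foot is last.

>>> send_rows --targets '[{"x":2,"y":0,"z":15,"ax":0,"ay":0,"az":0,"hand":-0.1},{"x":2,"y":0,"z":40,"ax":0,"ay":0,"az":0,"hand":-0.1},{"x":2,"y":0,"z":55,"ax":0,"ay":0,"az":0,"hand":-0.1},{"x":2,"y":0,"z":55,"ax":0,"ay":0,"az":0,"hand":-0.1},{"x":2,"y":0,"z":55,"ax":0,"ay":0,"az":0,"hand":-0.1},{"x":2,"y":0,"z":55,"ax":0,"ay":0,"az":0,"hand":-0.1}]'

```text
time: 18.87
eef_pos: [0.4498, 0.0385, 0.0779]
tcp_rot: [0.001, 0.131, 0.991, 0.0]
force: [0.3, 0.9, 0.0]
grip_width: 0.0382
gripper_force: 0.0
```

```bash
python3 go.py 447.8,41,31,75
```

```text
t 18.87 p [449.8  38.5  77.9] grip 0.0382
447.8,41,31,75 [ 2.7  1.9 46.9] [ 0.     0.001 -0.   ]
```

>>> send_rows --targets '[{"x":2.5,"y":2,"z":5,"ax":0,"ay":0,"az":0,"hand":-0.1},{"x":2.5,"y":2,"z":20,"ax":0,"ay":0,"az":0,"hand":-0.1},{"x":2.5,"y":2,"z":35,"ax":0,"ay":0,"az":0,"hand":-0.1},{"x":2.5,"y":2,"z":46.5,"ax":0,"ay":0,"az":0,"hand":-0.1},{"x":2.5,"y":2,"z":46.5,"ax":0,"ay":0,"az":0,"hand":-0.1},{"x":2.5,"y":2,"z":46.5,"ax":0,"ay":0,"az":0,"hand":-1},{"x":2.5,"y":2,"z":46.5,"ax":0,"ay":0,"az":0,"hand":-1},{"x":2.5,"y":2,"z":46.5,"ax":0,"ay":0,"az":0,"hand":-1},{"x":2.5,"y":2,"z":46.5,"ax":0,"ay":0,"az":0,"hand":-1},{"x":2.5,"y":2,"z":46.5,"ax":0,"ay":0,"az":0,"hand":-1}]'

```text
time: 19.7
eef_pos: [0.4483, 0.0413, 0.0317]
tcp_rot: [0.001, 0.131, 0.991, 0.0]
force: [0.3, 0.1, 2.2]
grip_width: 0.0108
gripper_force: 39.2
```

```bash
python3 go.py 447.8,41,150,75 459.5,-337,150,75
```

```text
t 19.7 p [448.3  41.3  31.7] grip 0.0108
447.8,41,150,75 [   0.2   -0.3 -118.3] [0.001 0.002 0.   ]
459.5,-337,150,75 [-109.  -362.4 -118.3] [0.001 0.002 0.   ]
```

>>> send_rows --targets '[{"x":0,"y":0,"z":-30,"ax":0,"ay":0,"az":0,"hand":-1},{"x":0,"y":0,"z":-70,"ax":0,"ay":0,"az":0,"hand":-1},{"x":0,"y":0,"z":-108,"ax":0,"ay":0,"az":0,"hand":-1},{"x":0,"y":0,"z":-118,"ax":0,"ay":0,"az":0,"hand":-1},{"x":-109,"y":-362,"z":-118,"ax":0,"ay":0,"az":0,"hand":-1},{"x":-109,"y":-362,"z":-118,"ax":0,"ay":0,"az":0,"hand":-1},{"x":-109,"y":-362,"z":-118,"ax":0,"ay":0,"az":0,"hand":-1},{"x":-109,"y":-362,"z":-118,"ax":0,"ay":0,"az":0,"hand":-1},{"x":-109,"y":-362,"z":-118,"ax":0,"ay":0,"az":0,"hand":-1},{"x":-109,"y":-362,"z":-118,"ax":0,"ay":0,"az":0,"hand":-1}]'

```text
time: 20.53
eef_pos: [0.4544, -0.2105, 0.1485]
tcp_rot: [0.0, 0.13, 0.991, 0.0]
force: [1.5, -0.2, -0.4]
grip_width: 0.0108
gripper_force: 39.2
```

```bash
python3 go.py 459.5,-337,150,75
```

```text
t 20.53 p [ 454.4 -210.5  148.5] grip 0.0108
459.5,-337,150,75 [ -37.7 -120.9   -1.5] [0. 0. 0.]
```

>>> send_rows --targets '[{"x":-12,"y":-39,"z":0,"ax":0,"ay":0,"az":0,"hand":-1},{"x":-24,"y":-78,"z":0,"ax":0,"ay":0,"az":0,"hand":-1},{"x":-36,"y":-116,"z":0,"ax":0,"ay":0,"az":0,"hand":-1},{"x":-36,"y":-118,"z":20,"ax":0,"ay":0,"az":0,"hand":-1},{"x":-36,"y":-118,"z":50,"ax":0,"ay":0,"az":0,"hand":-1},{"x":-36,"y":-118,"z":75,"ax":0,"ay":0,"az":0,"hand":-1},{"x":-36,"y":-118,"z":75,"ax":0,"ay":0,"az":0,"hand":-1},{"x":-36,"y":-118,"z":75,"ax":0,"ay":0,"az":0,"hand":-1},{"x":-36,"y":-118,"z":75,"ax":0,"ay":0,"az":0,"hand":-1}]'

```text
time: 21.28
eef_pos: [0.4597, -0.3322, 0.0745]
tcp_rot: [0.0, 0.13, 0.991, -0.0]
force: [0.3, -0.2, 0.1]
grip_width: 0.0106
gripper_force: 39.3
```

```bash
python3 go.py 459.5,-337,39.5,75
```

```text
t 21.28 p [ 459.7 -332.2   74.5] grip 0.0106
459.5,-337,39.5,75 [-1.  -4.7 35. ] [-0.     0.001  0.   ]
```

>>> send_rows --targets '[{"x":-1,"y":-4.5,"z":10,"ax":0,"ay":0,"az":0,"hand":-1},{"x":-1,"y":-4.5,"z":24,"ax":0,"ay":0,"az":0,"hand":-1},{"x":-1,"y":-4.5,"z":33,"ax":0,"ay":0,"az":0,"hand":-1},{"x":-1,"y":-4.5,"z":35,"ax":0,"ay":0,"az":0,"hand":-1},{"x":-1,"y":-4.5,"z":35,"ax":0,"ay":0,"az":0,"hand":-1},{"x":-1,"y":-4.5,"z":36,"ax":0,"ay":0,"az":0,"hand":-1},{"x":-1,"y":-4.5,"z":36,"ax":0,"ay":0,"az":0,"hand":-0.3},{"x":-1,"y":-4.5,"z":36,"ax":0,"ay":0,"az":0,"hand":-0.3},{"x":-1,"y":-4.5,"z":36,"ax":0,"ay":0,"az":0,"hand":-0.3},{"x":-1,"y":-4.5,"z":20,"ax":0,"ay":0,"az":0,"hand":-0.3}]'

```text
time: 22.12
eef_pos: [0.4568, -0.3348, 0.0509]
tcp_rot: [-0.003, 0.131, 0.991, 0.002]
force: [-0.0, 0.7, -0.1]
grip_width: 0.0299
gripper_force: 0.0
```

>>> send_rows --targets '[{"x":0,"y":0,"z":-30,"ax":0,"ay":0,"az":0,"hand":-0.3},{"x":0,"y":0,"z":-70,"ax":0,"ay":0,"az":0,"hand":-0.3},{"x":0,"y":0,"z":-110,"ax":0,"ay":0,"az":0,"hand":-0.3},{"x":0,"y":40,"z":-120,"ax":0,"ay":0,"az":0,"hand":-0.3},{"x":0,"y":80,"z":-120,"ax":0,"ay":0,"az":0,"hand":-0.3},{"x":0,"y":120,"z":-120,"ax":0,"ay":0,"az":0,"hand":-0.3},{"x":0,"y":160,"z":-120,"ax":0,"ay":0,"az":0,"hand":-0.3},{"x":0,"y":200,"z":-120,"ax":0,"ay":0,"az":0,"hand":-0.3},{"x":0,"y":240,"z":-120,"ax":0,"ay":0,"az":0,"hand":-0.3},{"x":0,"y":280,"z":-120,"ax":0,"ay":0,"az":0,"hand":-0.3}]'

```text
time: 22.95
eef_pos: [0.5316, -0.0642, 0.174]
tcp_rot: [0.0, 0.131, 0.991, -0.0]
force: [0.2, -0.3, 0.2]
grip_width: 0.03
gripper_force: 0.0
```

>>> send_rows --targets '[{"x":0,"y":0,"z":0,"ax":0,"ay":0,"az":0,"hand":-0.3},{"x":0,"y":0,"z":0,"ax":0,"ay":0,"az":0,"hand":-0.3},{"x":0,"y":0,"z":0,"ax":0,"ay":0,"az":0,"hand":-0.3}]'

```text
time: 23.2
eef_pos: [0.5313, -0.0661, 0.1736]
tcp_rot: [-0.0, 0.13, 0.992, -0.0]
force: [-0.1, -0.1, 0.2]
grip_width: 0.0303
gripper_force: 0.0
```

```bash
python3 - <<'E'
from h import *
a,d=viewer.read_camera('top');b,_=viewer.read_camera('scene');W=cloud('top',d)
for n,c,lo,hi,t in[('sw',(.562,-.251),.040,.06,1),('la',(.554,-.345),.040,.06,1),('kn',(.468,-.243),.040,.06,1),('ft',(.4595,-.337),.05,.1,1),('cap',(.4715,.331),.018,.04,0),('gl',(.592,.346),.006,.03,0)]:
    m=(W[...,2]>lo)&(W[...,2]<hi)&(np.hypot(W[...,0]-c[0],W[...,1]-c[1])<.045)
    q=W[m];r=cv2.minAreaRect((q[:,:2]*1000).astype(np.float32));print(n,m.sum(),np.round(r[0],1),np.round(r[1],1),'z',np.percentile(q[:,2],[50,95]).round(4))
cv2.imwrite('pics/end.png',np.hstack([cv2.resize(a[150:290,390:530],(400,400)),cv2.resize(b[160:280,90:250],(400,300)).repeat(1,0) if 0 else cv2.copyMakeBorder(cv2.resize(b[160:280,90:250],(400,300)),0,100,0,0,0)]))
E
```

```text
sw 432 [ 559.4 -256.5] [34.  47.5] z [0.0472 0.0523]
la 608 [ 553.6 -346.8] [32.  69.9] z [0.0474 0.0508]
kn 92 [ 471.9 -244.4] [14.3 31.7] z [0.0474 0.0498]
ft 53 [ 458.  -335.8] [10.5 12.3] z [0.0636 0.0676]
cap 703 [471.7 330.9] [55.8 56.5] z [0.024  0.0276]
gl 322 [592.5 346.3] [39.1 38.6] z [0.0119 0.0156]
```

View pics/end.png

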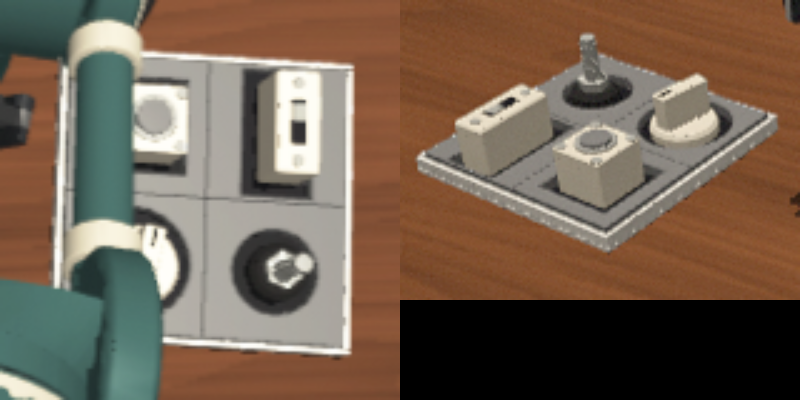

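All four parts stand upright at floor height in their pockets: latch, switch, foot and knob at crop right (505,125), (600,165), (595,85) and (680,110). The cap and glide haven't moved.

```bash
python3 -c "
from bench import sign_off
print(sign_off())"
```

```text
the job is handed in; nothing more can be done
None
```

The job is handed in: the final camera check showed the knob, smallest foot, latch and switch upright in their pockets and let go, with the cap and glide unmoved; sign-off returned no verdict.

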